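Flip a household member's marker to the other face

TASK

Three flip markers on the sideboard in the hall show who is at home. Push the round paddle with your fingertips up and right over its pivot (the upturned lip on its free end helps), from the robot's side to the far side, until it lies flat with its wooden face up. Do not pinch the paddle between the fingers, do not lift, tip or shift its stand, and leave the square and diamond markers and the ornaments as they are.

Things in the scene. Friction and masses are not known exactly. Their poses are not given: they have to be found in the camera images.
- round_stand: loose, heavy stand (about 0.9 kg) of the marker with the round paddle: dark steel foot 110 mm (x) x 80 mm (y) x 14 mm, two thin steel uprights 52 mm apart in y, top of the uprights 91 mm. Origin: centre of the foot's underside. Its y axis is along the pivot; its -x side is the one nearer the robot
- round_pivot (a point): centre of the pivot of the round marker, 85 mm above the table, fixed to the stand; y axis along the pivot, x axis level and pointing to the far side (as the stand's)
- round_head (a point): centre of the round paddle's head (half-way through its thickness), 63 mm from the pivot. The head is a round disc, 64 mm across; its rim is 6 mm thick, with a 1.5 mm face plate on each side (9 mm in all), set in 4 mm from the rim. A 28 mm wide, 6 mm thick stem joins it to the pivot. Turns with the paddle
- round_lip (a point): tip of the round paddle's thumb lip: a tab 24 mm wide and 4 mm thick that rises from the free edge on the metal-face side, sloping outwards at 60 degrees to the paddle; tip 104 mm from the pivot along the paddle, 21 mm off its mid plane. Fingers reaching some 20 mm below the free edge from outside and moving up along its arc raise it; a push straight at the pivot tips or slides the stand
- round_paddle (a joint): angle of the round paddle about its pivot: 0 = lying level on the near side (pointing to the stand's -x), pi/2 = straight up, pi = lying level on the far side (+x); stops at 0 and pi. The hinge is stiff (about 0.025 N m): the paddle stays at whatever angle it is left, and takes about 0.5 N square to it at its free end to turn. Nothing is below the head, which overhangs the foot, except the table 80 mm lower
- square_stand: loose, heavy stand (about 0.9 kg) of the marker with the square paddle: dark steel foot 110 mm (x) x 80 mm (y) x 14 mm, two thin steel uprights 52 mm apart in y, top of the uprights 91 mm. Origin: centre of the foot's underside. Its y axis is along the pivot; its -x side is the one nearer the robot
- square_pivot (a point): centre of the pivot of the square marker, 85 mm above the table, fixed to the stand; y axis along the pivot, x axis level and pointing to the far side (as the stand's)
- square_head (a point): centre of the square paddle's head (half-way through its thickness), 63 mm from the pivot. The head is a square plate, 60 x 60 mm; its rim is 6 mm thick, with a 1.5 mm face plate on each side (9 mm in all), set in 4 mm from the rim. A 28 mm wide, 6 mm thick stem joins it to the pivot. Turns with the paddle
- square_lip (a point): tip of the square paddle's thumb lip: a tab 24 mm wide and 4 mm thick that rises from the free edge on the metal-face side, sloping outwards at 60 degrees to the paddle; tip 104 mm from the pivot along the paddle, 21 mm off its mid plane. Fingers reaching some 20 mm below the free edge from outside and moving up along its arc raise it; a push straight at the pivot tips or slides the stand
- square_paddle (a joint): angle of the square paddle about its pivot: 0 = lying level on the near side (pointing to the stand's -x), pi/2 = straight up, pi = lying level on the far side (+x); stops at 0 and pi. The hinge is stiff (about 0.025 N m): the paddle stays at whatever angle it is left, and takes about 0.5 N square to it at its free end to turn. Nothing is below the head, which overhangs the foot, except the table 80 mm lower
- diamond_stand: loose, heavy stand (about 0.9 kg) of the marker with the diamond paddle: dark steel foot 110 mm (x) x 80 mm (y) x 14 mm, two thin steel uprights 52 mm apart in y, top of the uprights 91 mm. Origin: centre of the foot's underside. Its y axis is along the pivot; its -x side is the one nearer the robot
- diamond_pivot (a point): centre of the pivot of the diamond marker, 85 mm above the table, fixed to the stand; y axis along the pivot, x axis level and pointing to the far side (as the stand's)
- diamond_head (a point): centre of the diamond paddle's head (half-way through its thickness), 63 mm from the pivot. The head is a diamond: a 47 mm square set corner-on, 66 mm from corner to corner; its rim is 6 mm thick, with a 1.5 mm face plate on each side (9 mm in all), set in 4 mm from the rim. A 28 mm wide, 6 mm thick stem joins it to the pivot. Turns with the paddle
- diamond_lip (a point): tip of the diamond paddle's thumb lip: a tab 24 mm wide and 4 mm thick that rises from the free edge on the metal-face side, sloping outwards at 60 degrees to the paddle; tip 104 mm from the pivot along the paddle, 21 mm off its mid plane. Fingers reaching some 20 mm below the free edge from outside and moving up along its arc raise it; a push straight at the pivot tips or slides the stand
- diamond_paddle (a joint): angle of the diamond paddle about its pivot: 0 = lying level on the near side (pointing to the stand's -x), pi/2 = straight up, pi = lying level on the far side (+x); stops at 0 and pi. The hinge is stiff (about 0.025 N m): the paddle stays at whatever angle it is left, and takes about 0.5 N square to it at its free end to turn. Nothing is below the head, which overhangs the foot, except the table 80 mm lower
- round_metal_face: bare aluminium face plate of the round paddle, 56 mm across, up at angle 0 and down at angle pi; its origin lies at the pivot (not at the plate's centre)
- round_wood_face: wooden face plate of the round paddle, 56 mm across, down at angle 0 and up at angle pi; its origin lies at the pivot (not at the plate's centre)
- pineapple: loose yellow pineapple ornament, 74 mm across, 128 mm high, origin at the centre of its underside; a bystander
- lantern: loose little wooden lantern, 90 x 90 mm, 128 mm high with its wire handle, origin at the centre of its underside; a bystander
- key_bowl: loose low bowl, 120 mm across, 35 mm high, origin at the centre of its underside; a bystander
Not all that is in view belongs to the job. What is shaped like the round_stand but purple is not meant.

How it is judged:
On the way, in this order (a step that is already met when the one before it is completed fails the run):
1. the round paddle is swung up to upright by the fingers (value of joint round_paddle above 1.2 rad and contact force between the fingers and round_stand above 0.1 N), for 0.02 s.
2. the round paddle lies flat on the far side (value of joint round_paddle above 2.97 rad), for 0.2 s.
At the end, for the whole second after the job is handed in: The round paddle lies on the far side within 10 degrees of level, at rest, wooden face up; its stand is upright and within 30 mm of where it stood; the square and diamond heads and stands are within 15 mm, and the ornaments within 20 mm, of where they were (value of joint round_paddle above 2.97 rad and velocity of joint round_paddle between -0.1 and 0.1 rad/s and distance of round_stand from where it was at the start of the episode below 0.03 m and angle between round_stand's own z axis and vertical below 0.05 rad and linear speed of round_stand below 0.02 m/s and not (distance of any of square_head, diamond_head, square_stand, diamond_stand from where it was at the start of the episode above 0.015 m) and not (distance of any of pineapple, lantern, key_bowl from where it was at the start of the episode above 0.02 m)); the robot touches nothing.
It fails at once if the round paddle is pinched (both of its faces pressed at once) (contact force between the fingers and round_metal_face above 1 N and contact force between the fingers and round_wood_face above 1 N).
It fails at once if the round marker's stand is lifted over 10 mm, tipped over 0.15 rad or shifted over 30 mm (height (world z) of round_stand above 0.01 m or angle between round_stand's own z axis and vertical above 0.15 rad or distance of round_stand from where it was at the start of the episode above 0.03 m).
It fails at once if the square or diamond marker is disturbed (over 15 mm) (distance of any of square_head, diamond_head, square_stand, diamond_stand from where it was at the start of the episode above 0.015 m).
It fails at once if an ornament is moved over 20 mm (distance of any of pineapple, lantern, key_bowl from where it was at the start of the episode above 0.02 m).
It also fails if it takes over 42 s, if anything falls off the work surface, if the arm or the gripper's body presses on something with over 40 N, if the wrist force passes 120 N, or if a joint passes its speed limit or range.

ROBOT

A 6-joint arm with a two-finger parallel gripper is mounted at the origin on the work surface. World frame = base frame: x ahead of the robot, y to its left, z up, the work surface at z = 0. Lengths are in m, angles in rad, forces in N, time in s.
With the tool pointing down it reaches from about 0.35 to 0.775 m from the base axis. Payload 5.5 kg.
Tool frame: the origin (TCP) lies at the very end of the fingers, on their centre line; the grasp point (between the pads) lies 19 mm behind it; z points along the fingers, y is the line along which they close (so a half turn about z gives the same grasp; the last joint's range is limited). The gripper opens to 85 mm and grips with 20 to 120 N. Pads are 22 mm wide; open, the fingers measure 114 mm over their backs; the gripper's body (76 mm by 85 mm) begins 54 mm behind the grasp point. The pads swing forward as they close: fully open they stand 13 mm farther back than shut.
Start: joints at [-1.281, 0.313, 0.046, 1.304, 0, 1.431], TCP at [0.24, -0.523, 0.231] pointing down, gripper open.
Joint ranges: [-2.76, 2.76], [-0.86, 1.69], [-1.03, 1.26], [-2.2, 2.34], [-1.47, 1.5], [-3.14, 3.14]. Speed limits (rad/s): [2.57, 2.57, 3.14, 3.14, 3.14, 3.14].

INTERFACE

Orientations are given as a unit quaternion [w, x, y, z].
In Python, from workcell import env, cams, ticket, spotter gives the robot as it stands.
- The arm moves only by the tool jog_arm, never from a script. Its argument "increments" is a list that holds one entry, the list of rows, each a list of 7 numbers: the shift along the tool's x, y, z in units of 0.25 m (1.0 is 0.25 m), then the turn, a rotation vector about the tool's x, y, z in units of 180 degrees (1.0 is 180 degrees), then the closure in counts, from 0 (fully open) to 255 (shut). A call has 1 to 20 rows; each row shifts and turns the commanded pose from where the row before left it, along the tool's axes as they then stand; what a row does not reach is not made up. A row lasts 1/10 s, in which the tool goes at most 50 mm and 8.59 degrees, less where a joint would pass 70% of its speed; a pose out of reach is approached as far as the arm can. A call with a number of a shift or a turn outside -1 to 1 is refused whole. A call with a gripper value outside its range is refused whole. The fingers move at their own pace and stop on an object; "force" is the grip in N (left out, the last holds). Time passes only in rows, so rows that do not move let the fingers close. It gives the time, the measured TCP pose, the force, the opening and the grip force at its end, in the units of the state.
- env.get_state(): the state, without advancing time (a new reading comes with each control period).
- cams.read_camera(name): name is "scene" or "top"; returns a dict with "pixels" (480x640x3 uint8, red, green, blue), "fx", "fy", "cx", "cy" (pixels), "k1" (the pictures are not rectified: a ray, as slopes to the right and down, at radius r is drawn at 1 + k1 r^2 times it, then the intrinsics apply), "xyz" and "attitude" of the camera in the world. Camera axes: x right, y down, z forward; pixel columns grow to the right and rows downward; lengths in m; the calibration is good to about 2 mm. A picture is of the moment at which its call begins. There is no depth.
- ticket.hand_in(): hands the job in; it is judged then, once.
Trained networks look in the newest picture that a camera, given by its name, has taken for a name from the list of things; names that differ only in an ending like _2 or _b are one class to them, and where a whole thing is asked for, a point or a joint stands for the part that bears it (a point fixed in the world has none). Each returns a list of dicts, best first, with "conf" (0 to 1); they miss things now and then, are a little off and sometimes report something else, mostly with a low value. They report only what shows in the picture. A call takes as long as a camera call. They do not tell look-alikes from the thing itself.
- spotter.find_in(target, camera): "uv" ([column, row] in pixels, amid what is visible of it).
- spotter.cut_out(target, camera): "region" (480x640 bool, what is visible of it) and "uv" ([column, row] in pixels, amid what is visible of it).
- spotter.landmark_of(target, camera): "uv" ([column, row] in pixels: a listed point, or the origin of a listed thing).
The state is a dict: "clock": time; "joint_pos": joint angles; "qvel": joint speeds; "tau": joint torques, N m; "tcp_pos": TCP position; "orientation": TCP orientation; "wrist_force": force on the tool from outside, world axes, zero at the start; "ft_torque": the same for the moment, N m; "finger_gap": finger opening in m; "grip_force": force on a finger pad.
Only numpy, scipy, OpenCV 4.12 (cv2) and the standard library are available. Lean on these libraries where they do the work, as an engineer would, in place of code of your own. Each camera call takes 0.05 s, during which the arm holds its last target. There are 200 camera calls.

## Working session

There is one attempt and no reset: what is moved stays moved. The work goes in short steps, Python scripts to look and compute and a tool call to move; the robot and the scene stay as the last step left them, time stands still between calls to the robot, and variables do not carry over. Pictures are saved under pics/ and viewed, at most 10 in all, crops included, and the job is handed in when it is done.

Besides the shell and the picture viewer there is one more tool, called by a JSON object that holds its "fn" and its "kwargs", one argument or row to a line. jog_arm: Moves the arm, as the interface text tells. Shifts and turns lie within -1 to 1; 1 stands for 0.25 m of shift or 180 degrees of turn. Its arguments: {"type":"object","properties":{"increments":{"type":"array"},"force":{"type":"number"}},"required":["increments"]}

```bash
ls; mkdir -p pics; cat > h.py <<'E'
import numpy as np, cv2
from scipy.spatial.transform import Rotation as R
from workcell import env, cams, ticket, spotter
def rot(a):
    a=np.array(a,float)
    return a if a.shape==(3,3) else R.from_quat(a[[1,2,3,0]]).as_matrix()
def ray(c,uv):
    d=np.array([(uv[0]-c["cx"])/c["fx"],(uv[1]-c["cy"])/c["fy"]]); s=d.copy()
    for _ in range(20): s=d/(1+c["k1"]*(s@s))
    v=rot(c["attitude"])@np.array([s[0],s[1],1.]); return np.array(c["xyz"]),v/np.linalg.norm(v)
def atz(c,uv,z):
    o,v=ray(c,uv); return o+v*(z-o[2])/v[2]
def proj(c,p):
    q=rot(c["attitude"]).T@(np.array(p)-c["xyz"]); s=q[:2]/q[2]; s=s*(1+c["k1"]*(s@s))
    return np.array([s[0]*c["fx"]+c["cx"],s[1]*c["fy"]+c["cy"]])
E
python3 - <<'E'
from h import *
for n in("scene","top"):
    c=cams.read_camera(n); cv2.imwrite(f"pics/{n}0.png",c["pixels"][:,:,::-1])
    print(n,c["xyz"],c["attitude"],c["fx"],c["k1"])
    for t,z in(("round_pivot",.085),("round_head",.085),("round_lip",.106),("round_stand",0),("square_pivot",.085),("diamond_pivot",.085),("pineapple",0),("lantern",0),("key_bowl",0)):
        for d in spotter.landmark_of(t,n)[:3]: print(t,round(d["conf"],2),np.round(d["uv"]),np.round(atz(c,d["uv"],z),3))
print(env.get_state())
E
```

```text
pics
scene [1.40871761 0.02710582 1.02897307] [-0.26168104  0.64691188  0.66911005 -0.25557738] 523.8489377564906 0.03910813352362079
round_pivot 0.88 [428. 200.] [0.339 0.304 0.085]
round_pivot 0.84 [464. 321.] [0.734 0.339 0.085]
round_pivot 0.58 [396. 256.] [0.549 0.204 0.085]
round_head 0.87 [394. 240.] [0.494 0.203 0.085]
round_head 0.8 [445. 194.] [0.313 0.353 0.085]
round_lip 0.65 [437. 342.] [0.803 0.269 0.106]
round_lip 0.64 [315. 217.] [0.443 0.003 0.106]
round_lip 0.63 [389. 218.] [0.436 0.191 0.106]
round_stand 0.84 [453. 342.] [0.734 0.333 0.   ]
round_stand 0.69 [312. 235.] [ 0.403 -0.006  0.   ]
round_stand 0.56 [392. 280.] [0.553 0.205 0.   ]
square_pivot 0.67 [313. 253.] [0.547 0.002 0.085]
diamond_pivot 0.86 [220. 259.] [ 0.577 -0.221  0.085]
pineapple 0.86 [487. 271.] [0.512 0.451 0.   ]
pineapple 0.67 [314. 232.] [ 0.391 -0.002  0.   ]
pineapple 0.29 [390. 217.] [0.324 0.214 0.   ]
lantern 0.31 [390. 218.] [0.327 0.212 0.   ]
key_bowl 0.71 [346. 364.] [0.801 0.086 0.   ]
top [ 0.44500167 -0.00356356  1.63988046] [-0.02716783  0.71245469 -0.70088359  0.02079453] 57
[... 909 characters left out ...]
 ]
{'clock': 1.0, 'joint_pos': array([-1.28059015e+00,  3.13207284e-01,  4.61273522e-02,  1.30361190e+00,
        2.78236120e-05,  1.43119498e+00]), 'qvel': array([ 0.00027079,  0.00081342, -0.00125264, -0.00010885, -0.00076376,
       -0.00192758]), 'tau': array([-8.02097438e-04, -4.80478084e+01,  2.98815751e+01,  1.65097422e-04,
       -4.53622542e-04, -1.45307606e-07]), 'tcp_pos': array([ 0.2396128 , -0.52275074,  0.23133024]), 'orientation': array([5.10540637e-05, 9.76996920e-01, 2.13253405e-01, 1.78031199e-05]), 'wrist_force': array([ 0.24653325, -0.47221402,  0.51055131]), 'ft_torque': array([-0.02737613,  0.07896578,  0.01484279]), 'grip_force': 0.0, 'finger_gap': 0.08530132763470485}
```

View pics/scene0.png

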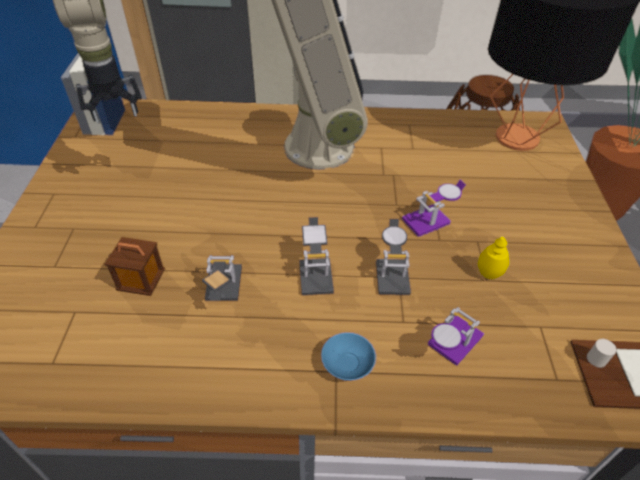

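View pics/top0.png

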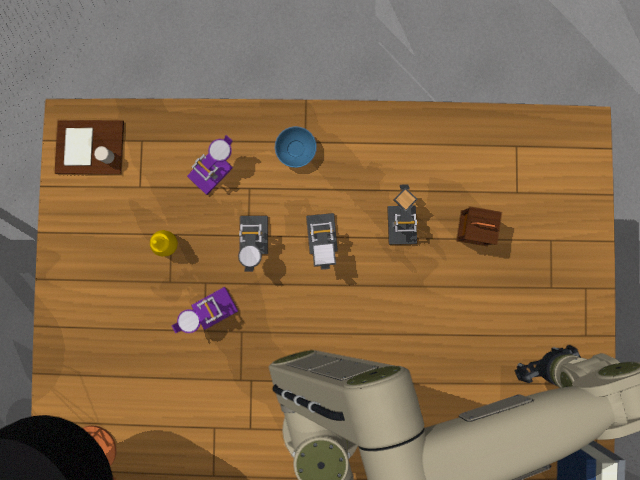

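The real round marker is the dark one at scene (394,256) and top (252,240). Its paddle points towards the robot. The purple ones at top (213,168) and (205,312) are decoys. I'll refine the pivot and yaw from both cameras.

```bash
python3 - <<'E'
from h import *
from scipy.optimize import least_squares
C={n:cams.read_camera(n) for n in("scene","top")}
obs=[]
P={"round_pivot":(0,0,.085),"round_head":(-.063,0,.085),"round_lip":(-.104,0,.106),"round_stand":(0,0,0)}
w=lambda p,l:np.array([p[0]+np.cos(p[2])*l[0],p[1]+np.sin(p[2])*l[0],l[2]])
g=(.55,.204,0)
for n,c in C.items():
    for t,l in P.items():
        e=proj(c,w(g,l)); r=[d for d in spotter.landmark_of(t,n) if np.linalg.norm(d["uv"]-e)<12]
        for d in r[:1]: obs.append((n,l,np.array(d["uv"]))); print(n,t,d["conf"],np.round(d["uv"]-e,1))
s=least_squares(lambda p:np.concatenate([proj(C[n],w(p,l))-uv for n,l,uv in obs]),g,loss="soft_l1")
print(s.x,np.degrees(s.x[2]),np.round(s.fun,1))
# yaw from dark-foot outline in the top view, on z=.014
c=C["top"]; im=c["pixels"].astype(int); m=np.zeros((480,640),np.uint8); m[205:275,228:282]=1
m&=((im.max(2)<95)&(im.max(2)-im.min(2)<25)).astype(np.uint8)
k,lab,st,_=cv2.connectedComponentsWithStats(m); i=1+np.argmax(st[1:,4]); ys,xs=np.where(lab==i)
q=np.array([atz(c,(a,b),.014)[:2] for a,b in zip(xs,ys)],np.float32); print(st[i],cv2.minAreaRect(q))
o=c["pixels"][195:285,200:360,::-1]; a=C["scene"]["pixels"][190:300,280:440,::-1]
cv2.imwrite("pics/crop.png",cv2.resize(np.vstack([o,a]),None,fx=3,fy=3,interpolation=2)[:600])
E
```

```text
scene round_pivot 0.6 [ 2.  -1.1]
scene round_head 0.74 [2.3 0.8]
scene round_lip 0.91 [-1.5 -1.1]
scene round_stand 0.86 [ 1.8 -0. ]
top round_pivot 0.83 [-2.3  1.6]
top round_head 0.68 [-1.9 -1.2]
top round_lip 0.9 [-2.4  0.4]
top round_stand 0.66 [ 2.6 -0.6]
[0.54926433 0.20859278 0.00145393] 0.08330425250522017 [-0.1  1.  -0.6 -0.9  3.2  0.9  0.  -0.1  0.6 -1.4  0.2  1.4  0.7 -0.1
 -4.2  0.8]
[240 216  28  41 659] ((0.5422922968864441, 0.2036459743976593), (0.11472217738628387, 0.07746079564094543), 1.3231467008590698)
```

View pics/crop.png

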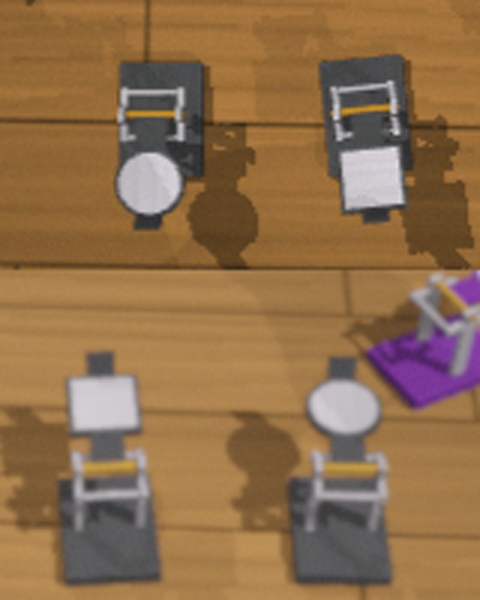

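Stand at about (0.548, 0.205), yaw near 0. In the crop, the round paddle's lip points towards the robot at top (248,268). First I'll travel over with the fingers shut and square the tool to the stand.

{"fn": "jog_arm", "kwargs": {
  "increments": [
    [[0, 0, 0, 0, 0, 0.0456, 255], [0, 0, 0, 0, 0, 0.0456, 255], [0, 0, 0, 0, 0, 0.0456, 255], [0.08, -0.18, -0.008, 0, 0, 0, 255], [0.08, -0.18, -0.008, 0, 0, 0, 255], [0.08, -0.18, -0.008, 0, 0, 0, 255], [0.08, -0.18, -0.008, 0, 0, 0, 255], [0.08, -0.18, -0.008, 0, 0, 0, 255], [0.08, -0.18, -0.008, 0, 0, 0, 255], [0.08, -0.18, -0.008, 0, 0, 0, 255], [0.08, -0.18, -0.008, 0, 0, 0, 255], [0.08, -0.18, -0.008, 0, 0, 0, 255], [0.08, -0.18, -0.008, 0, 0, 0, 255], [-0.048, -0.156, 0, 0, 0, 0, 255], [-0.048, -0.156, 0, 0, 0, 0, 255], [-0.048, -0.156, 0, 0, 0, 0, 255], [-0.048, -0.156, 0, 0, 0, 0, 255], [-0.048, -0.156, 0, 0, 0, 0, 255], [-0.048, -0.156, 0, 0, 0, 0, 255], [-0.048, -0.156, 0, 0, 0, 0, 255]]
  ],
  "force": 20
}}

```text
clock: 3.5
tcp_pos: [0.3554, 0.1258, 0.2538]
orientation: [-0.03, 0.999, 0.039, -0.002]
wrist_force: [-0.5, -0.1, -0.5]
finger_gap: -0.0
grip_force: 0.0
```

{"fn": "jog_arm", "kwargs": {
  "increments": [
    [[0, 0, 0, 0, 0, 0, 255], [0, 0, 0, 0, 0, 0, 255]]
  ]
}}

```text
clock: 3.7
tcp_pos: [0.3564, 0.1248, 0.2539]
orientation: [-0.029, 0.999, 0.038, -0.001]
wrist_force: [-0.1, -0.0, -0.5]
finger_gap: 0.0001
grip_force: 0.0
```

```bash
cat >> h.py <<'E'
def axes():
    s=env.get_state(); M=rot(s["orientation"]); return s,M
def need(p,tilt,yaw=0):
    "shift in tool units to world p, turn in tool units to tilt (deg, tip forward) "
    s,M=axes(); t=np.radians(tilt)
    T=R.from_euler("z",yaw,degrees=True).as_matrix()@R.from_euler("y",-t).as_matrix()@np.diag([1.,-1,-1])
    print("tcp",np.round(s["tcp_pos"],4),"z",np.round(M[:,2],3),"y",np.round(M[:,1],3),"q",np.round(s["joint_pos"],2),"F",np.round(s["wrist_force"],1))
    print("shift",np.round(M.T@(np.array(p)-s["tcp_pos"])/.25,3),"turn",np.round(R.from_matrix(M.T@T).as_rotvec()/np.pi,4))
E
python3 -c "
from h import *
need([.38,.205,.25],40)"
```

```text
tcp [0.3564 0.1248 0.2539] z [-0.004  0.058 -0.998] y [ 0.077 -0.995 -0.058] q [ 0.08 -0.09 -0.36  1.3   0.06  3.14] F [-0.1 -0.  -0.5]
shift [ 0.119 -0.311  0.034] turn [-0.0263  0.2226  0.017 ]
```

{"fn": "jog_arm", "kwargs": {
  "increments": [
    [[0, 0, 0, 0, 0, -0.0475, 255], [0, 0, 0, 0, 0, -0.0475, 255], [0, 0, 0, 0, 0, -0.0475, 255], [0, 0, 0, 0, 0, -0.0475, 255], [0, 0, 0, 0, 0, -0.0475, 255], [0, 0, 0, 0, 0, -0.0475, 255], [0, 0, 0, 0, 0, -0.0475, 255], [0, 0, 0, 0, 0, -0.0475, 255], [0, 0, 0, 0, 0, -0.0475, 255], [0, 0, 0, 0, 0, -0.0475, 255], [0, 0, 0, 0, 0, -0.0475, 255], [0, 0, 0, 0, 0, -0.0475, 255], [0, 0, 0, 0, 0, -0.0475, 255], [0, 0, 0, 0, 0, -0.0475, 255], [0, 0, 0, 0, 0, -0.0475, 255], [0, 0, 0, 0, 0, -0.0475, 255], [0, 0, 0, 0, 0, -0.0475, 255], [0, 0, 0, 0, 0, -0.0475, 255], [0, 0, 0, 0, 0, -0.0475, 255], [0, 0, 0, 0, 0, -0.0475, 255]]
  ]
}}

```text
clock: 5.7
tcp_pos: [0.3569, 0.1244, 0.2536]
orientation: [-0.004, 0.038, 0.999, 0.029]
wrist_force: [-0.1, -0.3, 0.7]
finger_gap: -0.0001
grip_force: 0.0
```

```bash
sed -i 's/np.diag(\[1.,-1,-1\])/np.diag([-1.,1,-1])/' h.py
python3 -c "
from h import *
need([.38,.205,.25],0)
need([.38,.205,.25],40)"
```

```text
tcp [0.3569 0.1244 0.2536] z [-0.005  0.058 -0.998] y [0.075 0.995 0.057] q [ 0.07 -0.09 -0.36  1.3   0.06  0.15] F [-0.1 -0.3  0.7]
shift [-0.068  0.327  0.033] turn [ 0.0184 -0.0022 -0.024 ]
tcp [0.3569 0.1244 0.2536] z [-0.005  0.058 -0.998] y [0.075 0.995 0.057] q [ 0.07 -0.09 -0.36  1.3   0.06  0.15] F [-0.1 -0.3  0.7]
shift [-0.068  0.327  0.033] turn [ 0.0092 -0.2243 -0.0294]
```

{"fn": "jog_arm", "kwargs": {
  "increments": [
    [[0, 0, 0, 0.0184, -0.002, -0.024, 255], [-0.031, 0.107, 0, 0, 0, 0, 255], [-0.031, 0.107, 0, 0, 0, 0, 255], [-0.031, 0.107, 0, 0, 0, 0, 255], [0, 0, 0, 0, -0.0444, 0, 255], [0, 0, 0, 0, -0.0444, 0, 255], [0, 0, 0, 0, -0.0444, 0, 255], [0, 0, 0, 0, -0.0444, 0, 255], [0, 0, 0, 0, -0.0444, 0, 255], [0, 0, 0, 0, 0, 0, 255]]
  ]
}}

```text
clock: 6.7
tcp_pos: [0.3737, 0.2025, 0.2462]
orientation: [0.337, 0.0, 0.941, -0.003]
wrist_force: [-0.7, 0.0, -1.1]
finger_gap: -0.0001
grip_force: 0.0
```

```bash

python3 -c "
from h import *
need([.40,.205,.07],40)"
```

```text
tcp [0.3737 0.2025 0.2462] z [ 0.635 -0.005 -0.772] y [ 0.002  1.    -0.005] q [ 0.54 -0.43 -0.84  0.55 -0.34  0.44] F [-0.7  0.  -1.1]
shift [0.366 0.014 0.611] turn [-0.0017 -0.0032  0.0004]
```

{"fn": "jog_arm", "kwargs": {
  "increments": [
    [[0.0675, 0.002, 0.1135, 0, 0, 0, 255], [0.0675, 0.002, 0.1135, 0, 0, 0, 255], [0.0675, 0.002, 0.1135, 0, 0, 0, 255], [0.0675, 0.002, 0.1135, 0, 0, 0, 255], [0.0675, 0.002, 0.1135, 0, 0, 0, 255], [0.0675, 0.002, 0.1135, 0, 0, 0, 255], [0, 0, 0, 0, 0, 0, 255]]
  ]
}}

```text
clock: 7.4
tcp_pos: [0.4289, 0.2308, 0.0801]
orientation: [0.321, 0.007, 0.947, -0.013]
wrist_force: [-0.7, 0.6, -0.7]
finger_gap: 0.0001
grip_force: 0.0
```

```bash

python3 -c "
from h import *
need([.435,.205,.05],40)
c=cams.read_camera('scene');cv2.imwrite('pics/s2.png',cv2.resize(c['pixels'][150:310,260:500,::-1],None,fx=3,fy=3))"
```

```text
tcp [0.4289 0.2308 0.0801] z [ 0.608 -0.029 -0.793] y [ 0.021  1.    -0.021] q [ 0.54 -0.02 -1.02 -0.   -0.34  0.45] F [-0.7  0.6 -0.7]
shift [ 0.053 -0.1    0.113] turn [-0.0093 -0.0141 -0.0011]
```

View pics/s2.png

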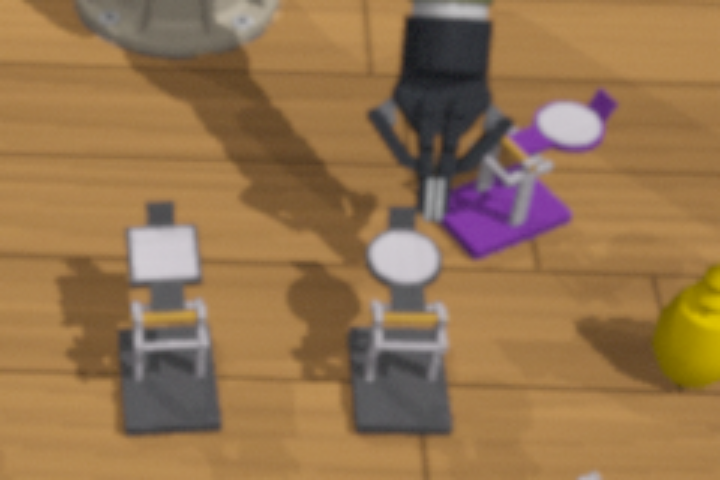

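The picture shows the shut fingers beside the lip at crop (433,205), about 25 mm to the left. The elbow hit its range at this tilt, so I'll use about 28° and re-centre.

{"fn": "jog_arm", "kwargs": {
  "increments": [
    [[0, 0, -0.06, 0, 0, 0, 255], [0, 0, 0, -0.009, 0.026, -0.001, 255], [0, 0, 0, 0, 0.026, 0, 255], [0, -0.05, 0, 0, 0, 0, 255], [0, -0.05, 0, 0, 0, 0, 255], [0, 0, 0, 0, 0, 0, 255]]
  ]
}}

```text
clock: 8.05
tcp_pos: [0.4184, 0.2048, 0.0966]
orientation: [0.247, 0.002, 0.969, 0.001]
wrist_force: [0.3, 0.2, -0.1]
finger_gap: 0.0
grip_force: 0.0
```

```bash

python3 -c "
from h import *
need([.42,.205,.05],28)"
```

```text
tcp [0.4184 0.2048 0.0966] z [ 0.478  0.002 -0.878] y [0.003 1.    0.004] q [ 0.4  -0.09 -0.92  0.28 -0.19  0.36] F [ 0.3  0.2 -0.1]
shift [ 0.083 -0.     0.167] turn [ 0.0006  0.0031 -0.0013]
```

{"fn": "jog_arm", "kwargs": {
  "increments": [
    [[0.028, 0, 0.056, 0, 0, 0, 255], [0.028, 0, 0.056, 0, 0, 0, 255], [0.028, 0, 0.056, 0, 0, 0, 255], [0, 0, 0, 0, 0, 0, 255]]
  ]
}}

```text
clock: 8.45
tcp_pos: [0.418, 0.2057, 0.0467]
orientation: [0.245, 0.0, 0.97, 0.001]
wrist_force: [-0.5, -0.9, -0.5]
finger_gap: 0.0004
grip_force: 0.0
```

```bash

python3 -c "
from h import *
need([.445,.205,.058],28)"
```

```text
tcp [0.418  0.2057 0.0467] z [ 0.474  0.002 -0.88 ] y [0.    1.    0.002] q [ 0.4   0.01 -0.99  0.11 -0.19  0.36] F [-0.5 -0.9 -0.5]
shift [-0.117 -0.003  0.011] turn [ 0.0005  0.0018 -0.0004]
```

```bash
cat >> h.py <<'E'
PIV=np.array([.548,.085]); D=np.array([.474,-.88]); N=np.array([.88,.474])
def tcp_at(deg,lead=.003):
    t=np.radians(deg); u=np.array([-np.cos(t),np.sin(t)]); m=np.array([np.sin(t),np.cos(t)])
    if deg<62: f=PIV+.095*u-.003*m+.015*D-.011*N
    else: f=PIV+np.interp(deg,[62,180],[.08,.06])*u-.0045*m-.011*N*np.clip(2*m@N,-1,1)
    return f+lead*m
def plan(degs):
    s,M=axes(); p=s["tcp_pos"].copy(); print("tcp",np.round(p,4),"F",np.round(s["wrist_force"],1))
    for d in degs:
        f=tcp_at(d); q=np.array([f[0],.205,f[1]]); print(d,np.round(q,3),np.round(M.T@(q-p)/.25,3)); p=q
E
python3 -c "
from h import *
plan([0]+list(range(5,181,5)))"
```

```text
tcp [0.418  0.2057 0.0467] F [-0.5 -0.9 -0.5]
0 [0.45  0.205 0.067] [-0.152 -0.002 -0.008]
5 [0.451 0.205 0.075] [-0.017  0.    -0.028]
10 [0.452 0.205 0.083] [-0.019  0.    -0.027]
15 [0.454 0.205 0.091] [-0.022  0.    -0.025]
20 [0.456 0.205 0.099] [-0.024  0.    -0.023]
25 [0.459 0.205 0.107] [-0.026  0.    -0.021]
30 [0.463 0.205 0.114] [-0.027  0.    -0.019]
35 [0.468 0.205 0.121] [-0.029  0.    -0.016]
40 [0.473 0.205 0.128] [-0.03   0.    -0.014]
45 [0.478 0.205 0.134] [-0.031  0.    -0.011]
50 [0.484 0.205 0.139] [-0.032  0.    -0.008]
55 [0.491 0.205 0.144] [-0.033  0.    -0.005]
60 [0.498 0.205 0.149] [-0.033  0.    -0.002]
65 [0.503 0.205 0.151] [-0.024  0.     0.002]
70 [0.51  0.205 0.153] [-0.027  0.     0.006]
75 [0.517 0.205 0.155] [-0.026  0.     0.008]
80 [0.523 0.205 0.155] [-0.025  0.     0.01 ]
85 [0.53  0.205 0.155] [-0.024  0.     0.012]
90 [0.537 0.205 0.155] [-0.023  0.     0.014]
95 [0.543 0.205 0.154] [-0.021  0.     0.016]
100 [0.55  0.205 0.152] [-0.019 -0.     0.017]
105 [0.556 0.205 0.15 ] [-0.017 -0.     0.019]
110 [0.561 0.205 0.148] [-0.016 -0.     0.02 ]
115 [0.567 0.205 0.145] [-0.014 -0.     0.021]
120 [0.572 0.205 0.141] [-0.011 -0.     0.022]
125 [0.578 0.205 0.138] [-0.014 -0.     0.023]
130 [0.584 0.205 0.135] [-0.014 -0.     0.023]
135 [0.589 0.205 0.131] [-0.012 -0.     0.023]
140 [0.594 0.205 0.127] [-0.01  -0.     0.023]
145 [0.599 0.205 0.123] [-0.008 -0.     0.023]
150 [0.603 0.205 0.119] [-0.006 -0.     0.023]
155 [0.607 0.205 0.114] [-0.004 -0.     0.023]
160 [0.61  0.205 0.11 ] [-0.003 -0.     0.022]
165 [0.612 0.205 0.105] [-0.001 -0.     0.021]
170 [0.615 0.205 0.1  ] [ 0.001 -0.     0.02 ]
175 [0.616 0.205 0.096] [ 0.003 -0.     0.019]
180 [0.617 0.205 0.091] [ 0.005 -0.     0.018]
```

{"fn": "jog_arm", "kwargs": {
  "increments": [
    [[-0.062, -0.001, 0.016, 0, 0, 0, 255], [-0.062, -0.001, 0.016, 0, 0, 0, 255], [-0.012, 0, -0.021, 0, 0, 0, 255], [-0.012, 0, -0.021, 0, 0, 0, 255], [-0.017, 0, -0.028, 0, 0, 0, 255], [-0.019, 0, -0.027, 0, 0, 0, 255], [-0.022, 0, -0.025, 0, 0, 0, 255], [-0.024, 0, -0.023, 0, 0, 0, 255], [-0.026, 0, -0.021, 0, 0, 0, 255], [-0.027, 0, -0.019, 0, 0, 0, 255]]
  ]
}}

```text
clock: 9.45
tcp_pos: [0.4628, 0.2054, 0.1156]
orientation: [0.246, 0.0, 0.969, 0.001]
wrist_force: [-0.1, 0.5, -0.3]
finger_gap: 0.0004
grip_force: 0.4
```

```bash

python3 -c "
from h import *
plan([30,35])
c=cams.read_camera('scene');cv2.imwrite('pics/s3.png',cv2.resize(c['pixels'][150:310,260:500,::-1],None,fx=3,fy=3))"
```

```text
tcp [0.4628 0.2054 0.1156] F [-0.1  0.5 -0.3]
30 [0.463 0.205 0.114] [ 0.002 -0.001  0.006]
35 [0.468 0.205 0.121] [-0.029  0.    -0.016]
```

View pics/s3.png

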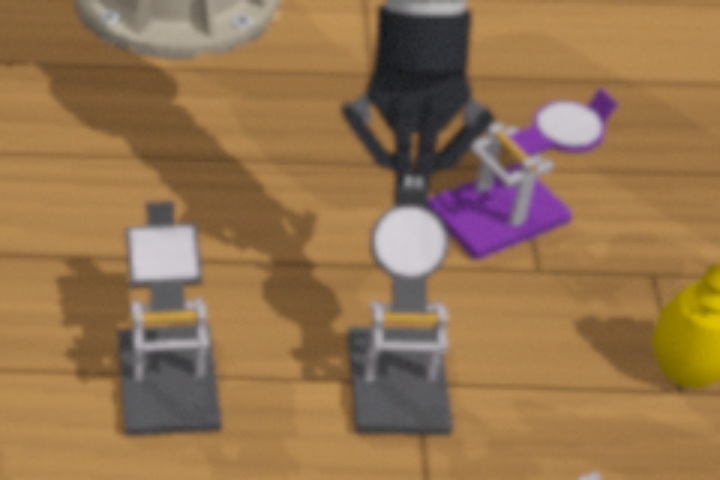

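The paddle is up by about 25–30°, with its head at crop (408,242). The stand hasn't moved. I'll continue along the arc.

{"fn": "jog_arm", "kwargs": {
  "increments": [
    [[-0.029, 0, -0.012, 0, 0, 0, 255], [-0.03, 0, -0.012, 0, 0, 0, 255], [-0.031, 0, -0.01, 0, 0, 0, 255], [-0.032, 0, -0.008, 0, 0, 0, 255], [-0.033, 0, -0.005, 0, 0, 0, 255], [-0.033, 0, -0.002, 0, 0, 0, 255], [-0.024, 0, 0.002, 0, 0, 0, 255], [-0.027, 0, 0.006, 0, 0, 0, 255], [-0.026, 0, 0.008, 0, 0, 0, 255], [-0.025, 0, 0.01, 0, 0, 0, 255], [-0.024, 0, 0.012, 0, 0, 0, 255], [-0.023, 0, 0.014, 0, 0, 0, 255], [-0.021, 0, 0.016, 0, 0, 0, 255], [-0.019, 0, 0.017, 0, 0, 0, 255]]
  ]
}}

```text
clock: 10.9
tcp_pos: [0.5503, 0.2052, 0.1517]
orientation: [0.246, 0.0, 0.969, 0.001]
wrist_force: [-0.0, 0.1, 0.0]
finger_gap: -0.0
grip_force: 0.2
```

```bash

python3 -c "
from h import *
plan(range(100,181,5))
c=cams.read_camera('scene');cv2.imwrite('pics/s4.png',cv2.resize(c['pixels'][150:310,260:500,::-1],None,fx=3,fy=3))"
```

```text
tcp [0.5503 0.2052 0.1517] F [-0.   0.1  0. ]
100 [0.55  0.205 0.152] [ 0.001 -0.001 -0.004]
105 [0.556 0.205 0.15 ] [-0.017 -0.     0.019]
110 [0.561 0.205 0.148] [-0.015 -0.     0.02 ]
115 [0.567 0.205 0.145] [-0.013 -0.     0.021]
120 [0.572 0.205 0.141] [-0.011 -0.     0.022]
125 [0.578 0.205 0.138] [-0.014 -0.     0.023]
130 [0.584 0.205 0.135] [-0.014 -0.     0.023]
135 [0.589 0.205 0.131] [-0.012 -0.     0.023]
140 [0.594 0.205 0.127] [-0.01  -0.     0.023]
145 [0.599 0.205 0.123] [-0.008 -0.     0.023]
150 [0.603 0.205 0.119] [-0.006 -0.     0.023]
155 [0.607 0.205 0.114] [-0.004 -0.     0.023]
160 [0.61  0.205 0.11 ] [-0.002 -0.     0.022]
165 [0.612 0.205 0.105] [-0.001 -0.     0.021]
170 [0.615 0.205 0.1  ] [ 0.001 -0.     0.02 ]
175 [0.616 0.205 0.096] [ 0.003 -0.     0.019]
180 [0.617 0.205 0.091] [ 0.005 -0.     0.018]
```

View pics/s4.png

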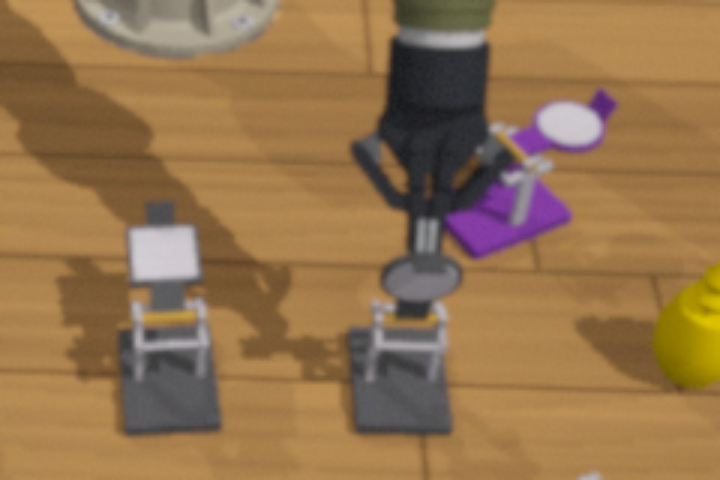

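Now the paddle is just past upright: its head shows edge-on and metal side out at crop (420,278), with the fingers behind it. The stand hasn't moved. I'll push it over and down.

{"fn": "jog_arm", "kwargs": {
  "increments": [
    [[-0.017, 0, 0.016, 0, 0, 0, 255], [-0.015, 0, 0.02, 0, 0, 0, 255], [-0.013, 0, 0.021, 0, 0, 0, 255], [-0.011, 0, 0.022, 0, 0, 0, 255], [-0.014, 0, 0.023, 0, 0, 0, 255], [-0.014, 0, 0.023, 0, 0, 0, 255], [-0.012, 0, 0.023, 0, 0, 0, 255], [-0.01, 0, 0.023, 0, 0, 0, 255], [-0.008, 0, 0.023, 0, 0, 0, 255], [-0.006, 0, 0.023, 0, 0, 0, 255], [-0.004, 0, 0.023, 0, 0, 0, 255], [-0.002, 0, 0.022, 0, 0, 0, 255], [-0.001, 0, 0.021, 0, 0, 0, 255], [0.001, 0, 0.02, 0, 0, 0, 255], [0.003, 0, 0.012, 0, 0, 0, 255]]
  ]
}}

```text
clock: 12.45
tcp_pos: [0.6143, 0.2054, 0.0968]
orientation: [0.246, 0.0, 0.969, 0.001]
wrist_force: [-0.2, -0.1, 0.4]
finger_gap: -0.0001
grip_force: 0.1
```

```bash

python3 -c "
from h import *
plan([175,180])
c=cams.read_camera('scene');cv2.imwrite('pics/s5.png',cv2.resize(c['pixels'][150:310,260:500,::-1],None,fx=3,fy=3))"
```

```text
tcp [0.6143 0.2054 0.0968] F [-0.2 -0.1  0.4]
175 [0.616 0.205 0.096] [-0.005 -0.001  0.006]
180 [0.617 0.205 0.091] [ 0.005 -0.     0.018]
```

View pics/s5.png

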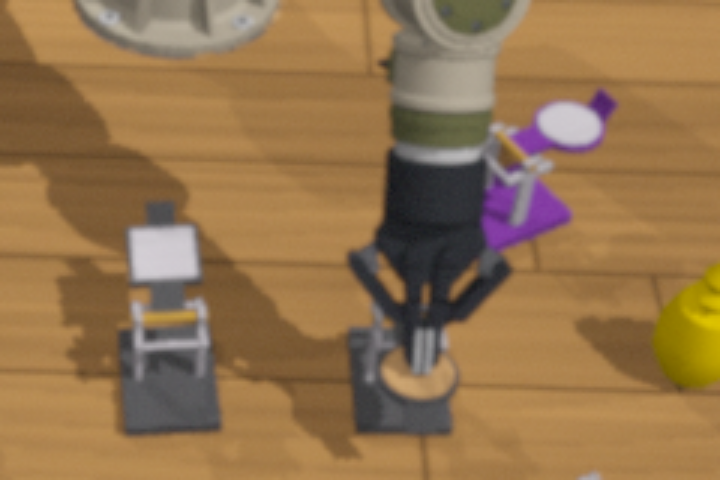

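The wooden face is up and nearly level, at crop (418,372). I'll press down gently in small steps and watch the force.

{"fn": "jog_arm", "kwargs": {
  "increments": [
    [[0.002, 0, 0.0035, 0, 0, 0, 255], [0.002, 0, 0.0035, 0, 0, 0, 255], [0.002, 0, 0.0035, 0, 0, 0, 255], [0, 0, 0, 0, 0, 0, 255]]
  ]
}}

```text
clock: 12.9
tcp_pos: [0.6142, 0.2054, 0.0943]
orientation: [0.246, 0.0, 0.969, 0.001]
wrist_force: [-0.1, -0.6, -0.3]
finger_gap: -0.0002
grip_force: 0.0
```

{"fn": "jog_arm", "kwargs": {
  "increments": [
    [[0.002, 0, 0.0035, 0, 0, 0, 255], [0.002, 0, 0.0035, 0, 0, 0, 255], [0, 0, 0, 0, 0, 0, 255]]
  ]
}}

```text
clock: 13.2
tcp_pos: [0.6144, 0.2055, 0.093]
orientation: [0.246, 0.0, 0.969, 0.001]
wrist_force: [-3.3, -1.3, 4.9]
finger_gap: 0.0001
grip_force: 2.5
```

The force rose to 5 N, so the paddle is on its stop. I'll retreat straight up, well clear, and check.

{"fn": "jog_arm", "kwargs": {
  "increments": [
    [[-0.038, 0, -0.07, 0, 0, 0, 255], [-0.057, 0, -0.106, 0, 0, 0, 255], [-0.057, 0, -0.106, 0, 0, 0, 255], [-0.057, 0, -0.106, 0, 0, 0, 255], [-0.057, 0, -0.106, 0, 0, 0, 255], [0, 0, -0.16, 0, 0, 0, 255], [0, 0, -0.16, 0, 0, 0, 255], [0, 0, 0, 0, 0, 0, 255], [0, 0, 0, 0, 0, 0, 255]]
  ]
}}

```text
clock: 14.1
tcp_pos: [0.5758, 0.2051, 0.3043]
orientation: [0.247, 0.0, 0.969, 0.002]
wrist_force: [0.3, 1.3, -1.2]
finger_gap: -0.0001
grip_force: 0.0
```

```bash

python3 -c "
from h import *
need([.5,.2,.2],28)
c=cams.read_camera('scene');cv2.imwrite('pics/s6.png',cv2.resize(c['pixels'][150:310,260:500,::-1],None,fx=3,fy=3))
for t in('round_head','round_stand'):
  for d in spotter.landmark_of(t,'scene')[:4]: print(t,round(d['conf'],2),np.round(d['uv']))
print(proj(c,[.611,.206,.085]),proj(c,[.548,.205,0]))"
```

```text
tcp [0.5758 0.2051 0.3043] z [ 0.479  0.003 -0.878] y [-0.001  1.     0.003] q [ 0.27 -0.01 -0.29  0.81 -0.13  0.24] F [ 0.3  1.3 -1.2]
shift [ 0.466 -0.022  0.221] turn [ 0.001   0.0035 -0.0004]
round_head 0.88 [446. 334.]
round_head 0.68 [450. 193.]
round_head 0.64 [399. 275.]
round_head 0.48 [315. 254.]
round_stand 0.97 [392. 279.]
round_stand 0.97 [453. 339.]
round_stand 0.63 [423. 219.]
round_stand 0.26 [399. 294.]
[398.82116877 275.60115378] [392.36934485 278.03342739]
```

View pics/s6.png

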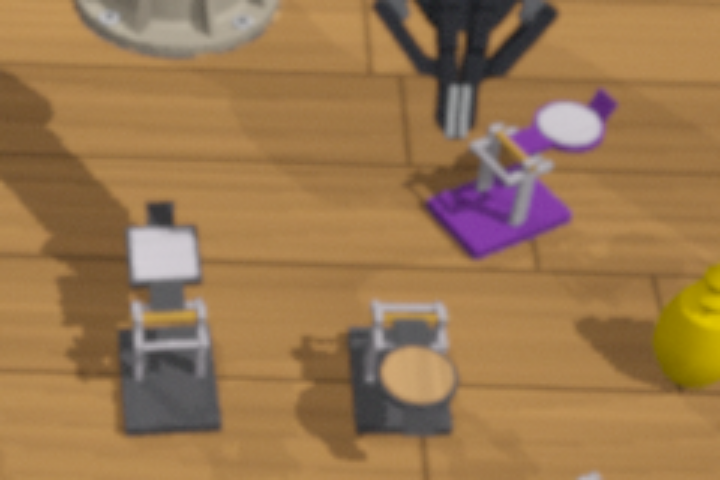

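The paddle lies flat with its wooden face up, head at scene (399,275) against the predicted (399,276). The stand is unmoved and the arm is clear.

```bash
python3 -c "
from h import *
print(ticket.hand_in())"
```

```text
the job is handed in; nothing more can be done
None
```

The round paddle now lies flat on the far side with its wooden face up, its stand shows no movement in the last picture, nothing else was touched, and the job is handed in (it returned no verdict).

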